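Hang wet slide racks in the drip cabinet

ROBOT

A 6-joint arm with a two-finger parallel gripper is mounted at the origin on a cart in front of the work surface, level with it; the furniture and walls round the work are solid. World frame = base frame: x ahead of the robot, y to its left, z up, the work surface at z = 0. Lengths are in mm, angles in degrees, forces in N, time in s.
With the tool pointing down it reaches from about 350 to 850 mm from the base axis. Payload 8.1 kg.
Tool frame: the origin (TCP) lies midway between the tips of the shut fingers; the grasp point (between the pads) lies 19 mm behind it; z points along the fingers, y is the line along which they close (so a half turn about z gives the same grasp; the last joint's range is limited). The gripper opens to 85 mm and grips with 20 to 120 N. Pads are 22 mm wide; open, the fingers measure 114 mm over their backs; the gripper's body (76 mm by 85 mm) begins 54 mm behind the grasp point. The pads swing forward as they close: fully open they stand 13 mm farther back than shut.
Start: joints at [-4.893, 7.471, 85.268, -0, 87.261, -4.893], TCP at [600.004, 0.022, 231.292] pointing down, gripper open.
Joint ranges: [-169.43, 169.43], [-51.17, 129.36], [1.28, 143.12], [-76.62, 256.62], [0, 156.53], [-152.29, 152.29]. Speed limits (degrees/s): [136.94, 136.94, 159.86, 180, 180, 180].

INTERFACE

Orientations are given as [roll, pitch, yaw] about the fixed x, y, z axes, in that order (R = Rz(yaw) Ry(pitch) Rx(roll)).
In Python, from bench import r gives the robot as it stands.
- The arm moves only by the tool jog_arm, called after ">>>" as name([rows], argument=value, ...), one row to a line, values as JSON. Schema: {"type":"object","properties":{"segments":{"type":"array","items":{"type":"array","items":{"type":"number"},"minItems":7,"maxItems":7},"minItems":1,"maxItems":8},"squeeze":{"type":"number"},"only":{"type":"string"},"quiet":{"type":"boolean"},"lines":{"type":"string"}},"required":["segments"],"additionalProperties":false}. segments is a list of rows, 1 to 8 of them, each of 7 numbers: a rotation vector rx, ry, rz in degrees, then dx, dy, dz in mm, then the finger opening in mm; each row is the pose to reach, as a shift and turn from the pose commanded when the call began, along the tool's axes at that moment; what a row does not reach only later rows make up. A row lasts 1/8 s, in which the tool goes at most 62.5 mm and 10.7 degrees, less where a joint would pass 70% of its speed; a pose out of reach is approached as far as the arm can. The fingers move at their own pace and stop on an object; squeeze is the grip in N (left out, the last holds). Time passes only in rows, so rows that do not move let the fingers close. The tool returns the time, the measured TCP pose, the force, the opening and the grip force at its end. only (a regular expression) keeps the lines of the reply that match it, lines (a string "A,B") keeps lines A to B, and quiet returns only ok. Input that does not fit is refused with a message, and nothing moves.
- r.sense(): the state, without advancing time (a new reading comes with each control period).
- r.snapshot(name): name is "scene" or "side" or "wrist"; returns a dict with "pixels" (384x512x3 uint8, blue, green, red), "fx", "fy", "cx", "cy" (pixels), "pose" (4x4, takes a point from camera to world coordinates). Camera axes: x right, y up, looking along -z (the intrinsics and any distortion apply to the point x, -y, -z); pixel columns grow to the right and rows downward; lengths in mm; the calibration is good to about 2 mm. A picture is of the moment at which its call begins. There is no depth.
- r.hand_in(): hands the job in; it is judged then, once.
The state is a dict: "time": time; "joint_pos": joint angles; "qd": joint speeds; "joint_efforts": joint torques, N m; "tool_pos": TCP position; "tcp_rot": TCP orientation; "ft_force": force on the tool from outside, world axes, zero at the start; "wrist_torque": the same for the moment, N m; "finger_gap": finger opening in mm; "grip_force": force on a finger pad.
Only numpy, scipy, OpenCV 4.12 (cv2) and the standard library are available. Lean on these libraries where they do the work, as an engineer would, in place of code of your own. Each camera call takes 0.05 s, during which the arm holds its last target. There are 200 camera calls.

TASK

Open the drip cabinet's door wide (it has a bar handle) and hang every wet slide rack that stands on the desk by its cross bar on a free hook of the carousel inside, turning the carousel (it has a knob on top) to bring a free hook to the doorway each time. The racks already hanging must still hang there at the end. Only when all hang quietly, shut the door fully again; leave the cup, the timer and the small brown bottle standing where they are.

Things in the scene. Friction and masses are not known exactly. Their poses are not given: they have to be found in the camera images.
- rack_1: Slide rack: steel basket 40 (x) x 50 (y) x 38 mm with slides; 6 mm wires at y = +-22 mm rise to a 6 mm cross bar along y: ends 85 mm up, its middle 20 mm raised to 100 mm as a hanging eye; above it on a 6 mm neck a grey tab 26 (x) x 14 (y) mm, 118 to 152 mm up; pinch it across y. Window 38 wide, 44 mm high, the eye 14 wide and 13 mm more. 0.12 kg. Origin: centre of underside. May be absent.
- rack_2: Slide rack: steel basket 40 (x) x 50 (y) x 38 mm with slides; 6 mm wires at y = +-22 mm rise to a 6 mm cross bar along y: ends 85 mm up, its middle 20 mm raised to 100 mm as a hanging eye; above it on a 6 mm neck a grey tab 26 (x) x 14 (y) mm, 118 to 152 mm up; pinch it across y. Window 38 wide, 44 mm high, the eye 14 wide and 13 mm more. 0.12 kg. Origin: centre of underside. May be absent.
- rack_3: Slide rack: steel basket 40 (x) x 50 (y) x 38 mm with slides; 6 mm wires at y = +-22 mm rise to a 6 mm cross bar along y: ends 85 mm up, its middle 20 mm raised to 100 mm as a hanging eye; above it on a 6 mm neck a grey tab 26 (x) x 14 (y) mm, 118 to 152 mm up; pinch it across y. Window 38 wide, 44 mm high, the eye 14 wide and 13 mm more. 0.12 kg. Origin: centre of underside. May be absent.
- rack_4: Slide rack of the same shape, size and axes as rack_1, already hanging: starts on hook_0
- rack_5: Slide rack of the same shape, size and axes as rack_1, already hanging: starts on hook_2
- rack_1_bar (a point): middle of the raised eye of rack_1's cross bar, on its centre line, 100 mm above the underside; axes as the rack (y along the bar)
- rack_2_bar (a point): middle of the raised eye of rack_2's cross bar, on its centre line, 100 mm above the underside; axes as the rack (y along the bar)
- rack_3_bar (a point): middle of the raised eye of rack_3's cross bar, on its centre line, 100 mm above the underside; axes as the rack (y along the bar)
- rack_4_bar (a point): middle of the raised eye of rack_4's cross bar, on its centre line, 100 mm above the underside; axes as the rack (y along the bar)
- rack_5_bar (a point): middle of the raised eye of rack_5's cross bar, on its centre line, 100 mm above the underside; axes as the rack (y along the bar)
- cabinet: fixed drip cabinet 234 x 234 x 201 mm, clear sides, front toward its own -x. Origin: underside, on the carousel axis. Clear 6 mm roof (top 201 mm) only from x = -45 mm back, so only the front hook can be reached, through the doorway (y = -70..70 mm) and the open strip above it. Door's outer face at x = -117 mm, inner floor at z = 12 mm
- door (a joint): door 140 mm wide, top 199 mm over the desk, upright hinge at its left (+y) edge; 0 shut, to 1.75 rad as the free edge swings out toward the robot and to the left (clockwise from above). Light friction, stays where left
- door_handle (a point): on the axis of the upright 12 mm round handle bar, 38 mm in front of the door, 124 mm from the hinge, 176 mm over the desk; the bar is free from 134 mm up and its top end is at 200 mm: pinch it from above. Axes turn with the door: y along it toward the hinge, x inward through it
- door_hinge (a point): point on the door's hinge axis, at the height of door_handle
- rotor (a joint): carousel angle, rad, grows counter-clockwise from above; turns past full turns (stops at +-12 rad), light friction, stays where left. Its zero has no fixed direction: take the hooks' points. hook_0 to hook_4 follow counter-clockwise every 72 degrees
- knob (a point): on the carousel axis in its grey bar knob above the roof, 229 mm over the desk: bar 50 (x) x 14 (y) mm, 211 to 243 mm over the desk (roof at 201 mm). The frame turns with the carousel; x along the bar, -x toward hook_0
- hook_0 (a point): where the middle of a hung rack's bar (its eye) rests on this hook: 78 mm from the axis, 133 mm over the desk, bar across the hook. The hook is an 8 mm round arm from the axis outward, centre line 8 mm under this point, tip turned up to 12 mm above it, 104 mm from the axis. Frame axes turn with the carousel, not along the hook
- hook_1 (a point): where the middle of a hung rack's bar (its eye) rests on this hook: 78 mm from the axis, 133 mm over the desk, bar across the hook. The hook is an 8 mm round arm from the axis outward, centre line 8 mm under this point, tip turned up to 12 mm above it, 104 mm from the axis. Frame axes turn with the carousel, not along the hook
- hook_2 (a point): where the middle of a hung rack's bar (its eye) rests on this hook: 78 mm from the axis, 133 mm over the desk, bar across the hook. The hook is an 8 mm round arm from the axis outward, centre line 8 mm under this point, tip turned up to 12 mm above it, 104 mm from the axis. Frame axes turn with the carousel, not along the hook
- hook_3 (a point): where the middle of a hung rack's bar (its eye) rests on this hook: 78 mm from the axis, 133 mm over the desk, bar across the hook. The hook is an 8 mm round arm from the axis outward, centre line 8 mm under this point, tip turned up to 12 mm above it, 104 mm from the axis. Frame axes turn with the carousel, not along the hook
- hook_4 (a point): where the middle of a hung rack's bar (its eye) rests on this hook: 78 mm from the axis, 133 mm over the desk, bar across the hook. The hook is an 8 mm round arm from the axis outward, centre line 8 mm under this point, tip turned up to 12 mm above it, 104 mm from the axis. Frame axes turn with the carousel, not along the hook
- cup: specimen cup with orange lid, 61 mm wide, 62 mm high, bystander; origin centre of underside
- timer: white bench timer 34 x 68 x 63 mm, bystander; origin centre of underside
- buffer_bottle: small brown bottle 28 mm wide, 56 mm high, bystander; origin centre of underside

How it is judged (in metres and radians):
On the way, in this order (a step that is already met when the one before it is completed fails the run):
1. the door is swung wide open (past 1.2 rad) (value of joint door above 1.2 rad), for 0.2 s.
2. every wet rack hangs on a hook of the carousel, at rest, the door still open ((distance between rack_1_bar and hook_0 below 0.02 m or distance between rack_1_bar and hook_1 below 0.02 m or distance between rack_1_bar and hook_2 below 0.02 m or distance between rack_1_bar and hook_3 below 0.02 m or distance between rack_1_bar and hook_4 below 0.02 m) and (distance between rack_2_bar and hook_0 below 0.02 m or distance between rack_2_bar and hook_1 below 0.02 m or distance between rack_2_bar and hook_2 below 0.02 m or distance between rack_2_bar and hook_3 below 0.02 m or distance between rack_2_bar and hook_4 below 0.02 m) and (distance between rack_3_bar and hook_0 below 0.02 m or distance between rack_3_bar and hook_1 below 0.02 m or distance between rack_3_bar and hook_2 below 0.02 m or distance between rack_3_bar and hook_3 below 0.02 m or distance between rack_3_bar and hook_4 below 0.02 m) and linear speed of each of rack_1, rack_2, rack_3 below 0.03 m/s and angle between each of rack_1, rack_2, rack_3's own z axis and vertical below 0.25 rad and value of joint door above 0.5 rad and contact force between the fingers and rack_1 below 0.1 N and contact force between the fingers and rack_2 below 0.1 N and contact force between the fingers and rack_3 below 0.1 N), for 0.3 s.
At the end, for the whole second after the job is handed in: Every rack, the two that hung there before included, hangs on a carousel hook (bar within 20 mm of the hook's resting point), within 0.25 rad of upright and at rest (under 0.03 m/s), and the door is shut to within 0.08 rad ((distance between rack_1_bar and hook_0 below 0.02 m or distance between rack_1_bar and hook_1 below 0.02 m or distance between rack_1_bar and hook_2 below 0.02 m or distance between rack_1_bar and hook_3 below 0.02 m or distance between rack_1_bar and hook_4 below 0.02 m) and (distance between rack_2_bar and hook_0 below 0.02 m or distance between rack_2_bar and hook_1 below 0.02 m or distance between rack_2_bar and hook_2 below 0.02 m or distance between rack_2_bar and hook_3 below 0.02 m or distance between rack_2_bar and hook_4 below 0.02 m) and (distance between rack_3_bar and hook_0 below 0.02 m or distance between rack_3_bar and hook_1 below 0.02 m or distance between rack_3_bar and hook_2 below 0.02 m or distance between rack_3_bar and hook_3 below 0.02 m or distance between rack_3_bar and hook_4 below 0.02 m) and (distance between rack_4_bar and hook_0 below 0.02 m or distance between rack_4_bar and hook_1 below 0.02 m or distance between rack_4_bar and hook_2 below 0.02 m or distance between rack_4_bar and hook_3 below 0.02 m or distance between rack_4_bar and hook_4 below 0.02 m) and (distance between rack_5_bar and hook_0 below 0.02 m or distance between rack_5_bar and hook_1 below 0.02 m or distance between rack_5_bar and hook_2 below 0.02 m or distance between rack_5_bar and hook_3 below 0.02 m or distance between rack_5_bar and hook_4 below 0.02 m) and linear speed of each of rack_1, rack_2, rack_3, rack_4, rack_5 below 0.03 m/s and angle between each of rack_1, rack_2, rack_3, rack_4, rack_5's own z axis and vertical below 0.25 rad and value of joint door below 0.08 rad); the robot touches nothing.
It fails at once if the cup is pushed more than 30 mm away or tipped over (distance of cup from where it was at the start of the episode above 0.03 m or angle between cup's own z axis and vertical above 0.5 rad).
It fails at once if the timer is pushed more than 30 mm away or tipped over (distance of timer from where it was at the start of the episode above 0.03 m or angle between timer's own z axis and vertical above 0.5 rad).
It fails at once if the buffer bottle is pushed more than 30 mm away or tipped over (distance of buffer_bottle from where it was at the start of the episode above 0.03 m or angle between buffer_bottle's own z axis and vertical above 0.5 rad).
Of rack_1, rack_2, rack_3 only 2 to 3 are there at a start; the rules pass over those that are not, and their reading is None.
At some moment in a run one of rack_1, rack_2, rack_3 may be knocked a few centimetres aside while the robot is not near it.
It also fails if it takes over 210 s, if anything falls off the work surface, if the arm or the gripper's body presses on something with over 40 N, if the wrist force passes 120 N, or if a joint passes its speed limit or range.

## Working session

There is one attempt and no reset: what is moved stays moved. The work goes in short steps, Python scripts to look and compute and a tool call to move; the robot and the scene stay as the last step left them, time stands still between calls to the robot, and variables do not carry over. Pictures are saved under pics/ and viewed, at most 14 in all, crops included, and the job is handed in when it is done.

```bash
ls; mkdir -p pics
```

Run:
```python
from bench import r
import cv2,numpy as np
s=r.sense();print({k:np.round(v,3) for k,v in s.items()})
for n in("scene","side","wrist"):
    d=r.snapshot(n);cv2.imwrite(f"pics/{n}0.png",d["pixels"]);print(n,d["fx"],d["fy"],d["cx"],d["cy"],np.round(d["pose"],3).tolist(),[k for k in d])
    np.savez(f"pics/{n}0.npz",**{k:v for k,v in d.items() if k in("fx","fy","cx","cy","pose")})
```

```bash
cd pics; python3 -c "
import cv2
for n in('scene','side'):
    cv2.imwrite(n+'0b.png',cv2.resize(cv2.imread(n+'0.png'),(800,600),interpolation=cv2.INTER_CUBIC))"
```

```text
(no output)
```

View pics/scene0b.png

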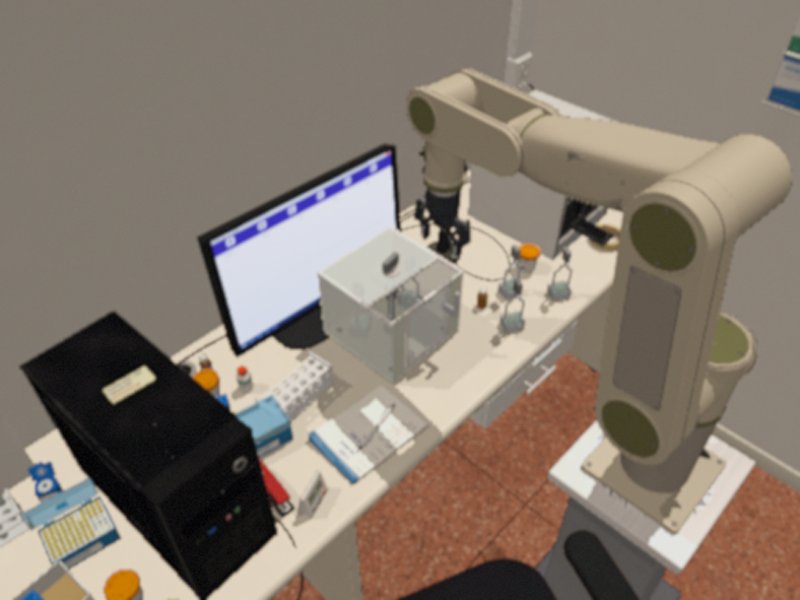

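View pics/side0b.png

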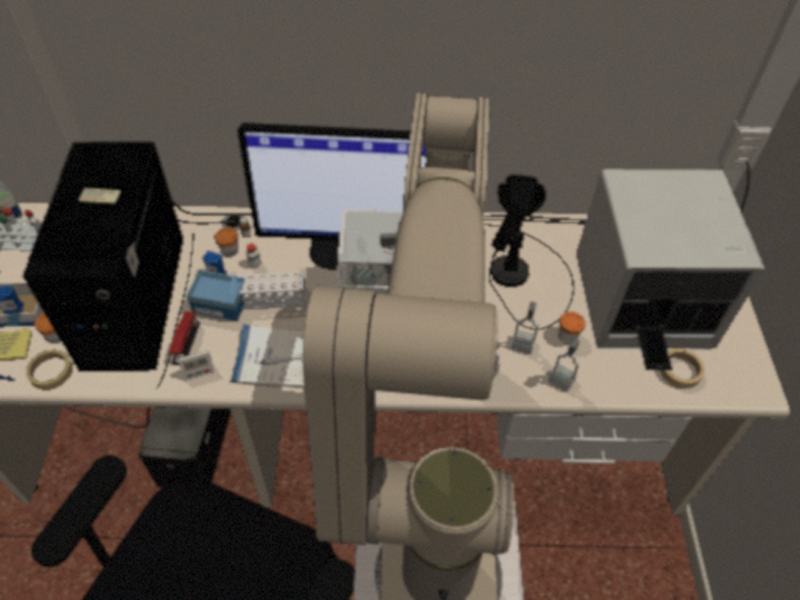

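Create h.py:
```python
import numpy as np,cv2
from bench import r
def cam(n,tag):
    d=r.snapshot(n);cv2.imwrite(f"pics/{tag}.png",d["pixels"]);np.savez(f"pics/{tag}.npz",**{k:d[k] for k in("fx","fy","cx","cy","pose")});return d
def load(tag): return np.load(f"pics/{tag}.npz")
def ray(d,uv):
    uv=np.atleast_2d(uv).astype(float)
    c=np.c_[(uv[:,0]-d["cx"])/d["fx"],-(uv[:,1]-d["cy"])/d["fy"],-np.ones(len(uv))]
    return d["pose"][:3,3],c@d["pose"][:3,:3].T
def onz(d,uv,z):
    o,v=ray(d,uv);return o+v*((z-o[2])/v[:,2])[:,None]
def proj(d,P):
    P=np.atleast_2d(P);c=(P-d["pose"][:3,3])@d["pose"][:3,:3]
    return np.c_[d["cx"]+d["fx"]*c[:,0]/-c[:,2],d["cy"]+d["fy"]*-c[:,1]/-c[:,2]]
def crop(tag,x0,y0,x1,y1,k,out):
    im=cv2.imread(f"pics/{tag}.png")[y0:y1,x0:x1]
    cv2.imwrite(f"pics/{out}.png",cv2.resize(im,None,fx=k,fy=k,interpolation=cv2.INTER_CUBIC))
```

```bash
python3 -c "
from h import *
crop('scene0',200,142,396,242,4,'c1')
d=load('scene0');s=.64
print(onz(d,np.array([[391,262]])*s,229))
print(onz(d,np.array([[320,275],[396,234],[462,272]])*s,201))
print(onz(d,np.array([[512,285],[518,286],[568,256]])*s,140))
print(onz(d,np.array([[529,250],[482,306],[313,515]])*s,30))
d=load('side0')
print(onz(d,np.array([[532,312],[573,347]])*s,140), onz(d,np.array([[572,325]])*s,60))
"
```

```text
[[651.90356704 102.79481212 229.        ]]
[[758.0806372  221.89154887 201.        ]
 [737.77970222  -0.99622151 201.        ]
 [535.49806103  -6.51332267 201.        ]]
[[ 463.33679292 -107.53662124  140.        ]
 [ 451.12628716 -114.52464239  140.        ]
 [ 428.31999549 -286.2162339   140.        ]]
[[ 579.53228817 -354.42710897   30.        ]
 [ 534.14807859  -97.3337369    30.        ]
 [ 406.71854091  566.25110254   30.        ]]
[[ 524.73394205 -211.90774525  140.        ]
 [ 432.82225314 -290.08170942  140.        ]] [[ 550.34609212 -319.91362375   60.        ]]
```

View pics/c1.png

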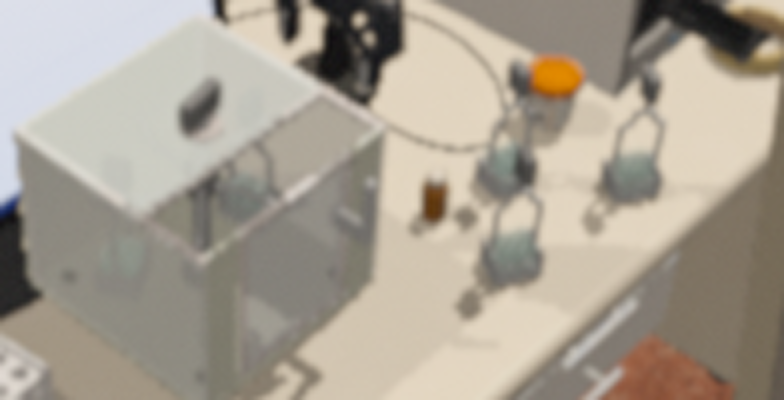

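```bash
python3 -c "
from h import *
d=load('scene0')
c=np.array([[18,132],[203,20],[382,125],[200,262]])/4+[200,142]
P=onz(d,c,201);print(P,P.mean(0))
for i in range(4):
  v=P[(i+1)%4]-P[i];print(np.linalg.norm(v),np.degrees(np.arctan2(v[1],v[0])))
f=lambda p:np.array(p)/4+[200,142]
print(onz(d,f([[520,75],[525,165],[650,88]]),135)[:,:2])
k=onz(d,f([[185,125],[215,88],[199,105]]),235);print(k)
"
```

```text
[[762.78742695 219.15473835 201.        ]
 [756.62176396  -5.82379987 201.        ]
 [538.807114    -9.42576408 201.        ]
 [536.73825524 221.28752869 201.        ]] [648.73864004 106.29817577 201.        ]
225.0630090864589 -91.56983002730371
217.8444304683007 -179.052595690298
230.72256854440025 90.51377056290205
226.05923300349372 -0.5405737956987272
[[ 535.15846078 -216.92326941]
 [ 454.00679995 -117.64944957]
 [ 433.35857842 -288.18979234]]
[[636.48648385 137.73981022 235.        ]
 [651.91616622  85.23975965 235.        ]
 [646.11643324 110.98581979 235.        ]]
```

>>> jog_arm([
  [0,0,0,-30,-40,-60,85],
  [0,0,0,-60,-80,-120,85],
  [0,0,0,-80,-120,-180,85],
  [0,0,0,-100,-150,-210,85],
  [0,0,0,-100,-150,-210,85],
])

```text
time: 0.78
tool_pos: [448.9, -101.0, 445.0]
tcp_rot: [179.7, 0.1, 89.9]
ft_force: [0.2, -0.2, -0.4]
finger_gap: 84.9
grip_force: 0.0
```

```bash
python3 -c "
from h import *
cam('wrist','w1');crop('w1',0,0,512,384,1.56,'w1b')"
```

```text
(no output)
```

View pics/w1b.png

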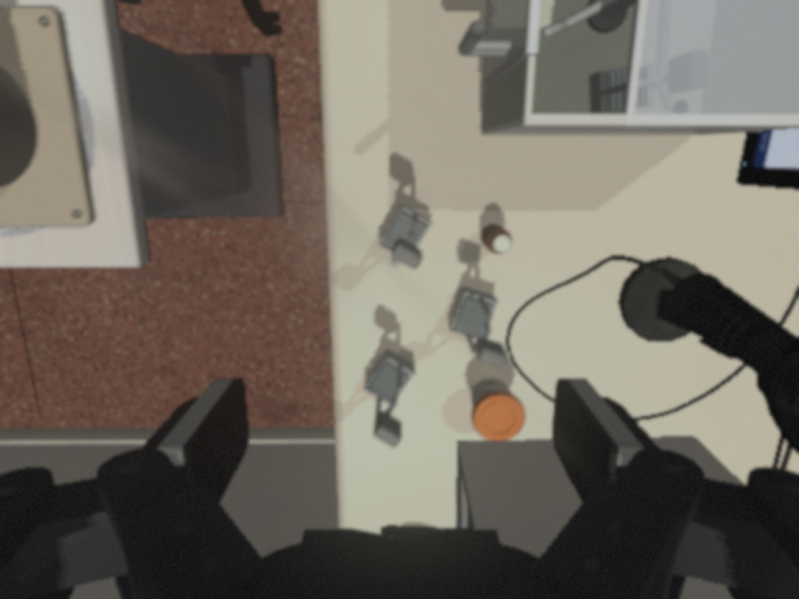

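>>> jog_arm([
  [0,0,0,50,55,-20,85],
  [0,0,0,105,110,-20,85],
  [0,0,0,140,110,-20,85],
  [0,0,0,140,110,-20,85],
])

```text
time: 1.32
tool_pos: [561.0, 44.2, 458.8]
tcp_rot: [-179.8, -0.1, 90.3]
ft_force: [0.4, 0.1, -0.3]
finger_gap: 85.0
grip_force: 0.0
```

```bash
python3 -c "
from h import *
cam('wrist','w2');crop('w2',0,0,512,384,1.56,'w2b')"
```

```text
(no output)
```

View pics/w2b.png

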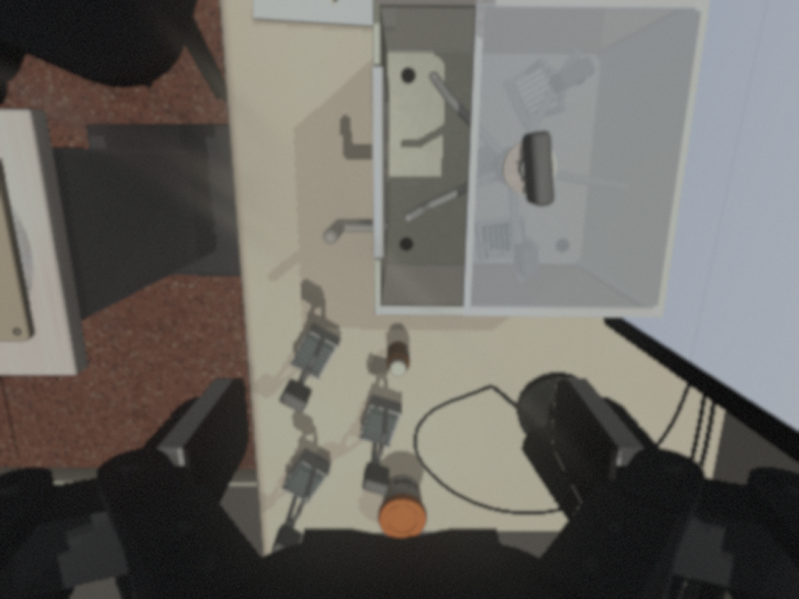

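```bash
python3 -c "
from h import *
d=load('w2');k=1.56
def f(p,z): print(np.round(onz(d,np.array(p)/k,z),1).tolist())
f([[376,313],[661,316],[708,6],[466,310],[478,2]],201)
f([[331,238]],200)
f([[540,131],[541,205],[552,168]],243)
f([[434,75],[408,217]],145)
f([[376,65],[378,258]],199)
crop('w2',190,20,430,210,3.3,'w2c')
"
```

```text
[[541.6, -11.8, 201.0], [773.4, -12.5, 201.0], [773.9, 213.6, 201.0], [614.7, -8.7, 201.0], [613.7, 215.1, 201.0]]
[[506.6, 49.1, 200.0]]
[[652.9, 128.1, 243.0], [657.4, 79.7, 243.0], [662.9, 104.4, 243.0]]
[[587.5, 175.6, 145.0], [567.5, 59.6, 145.0]]
[[542.5, 174.5, 199.0], [543.3, 33.2, 199.0]]
```

View pics/w2c.png

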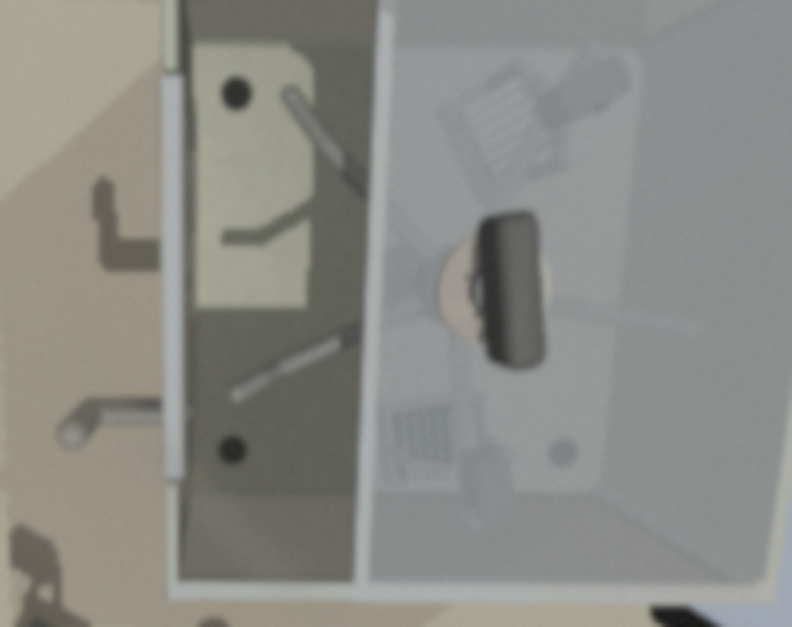

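```bash
python3 -c "
from h import *
d=load('w2')
g=lambda p,z:print(np.round(onz(d,np.array(p)/3.3+[190,20],z),1).tolist())
g([[71,435]],200)
g([[287,93],[236,397]],145)
g([[513,218],[526,362],[535,213],[542,362],[517,215],[522,362]],243)
print(r.sense()['tool_pos'],r.sense()['tcp_rot'])
"
```

```text
[[505.8, 50.0, 200.0]]
[[585.9, 175.5, 145.0], [567.5, 57.9, 145.0]]
[[652.3, 126.1, 243.0], [660.1, 81.6, 243.0], [659.1, 127.6, 243.0], [665.3, 81.6, 243.0], [653.5, 127.0, 243.0], [658.8, 81.6, 243.0]]
[560.49080361  42.20990089 459.33173053] [-1.79832632e+02 -8.08509555e-03  9.02086766e+01]
```

>>> jog_arm([
  [0,0,-10,2,-10,0,60],
  [0,0,-20,4,-30,0,60],
  [0,0,-30,8,-55,20,60],
  [0,0,-40,8,-55,60,60],
  [0,0,-50,8,-55,100,60],
  [0,0,-60,8,-55,140,60],
  [0,0,-70,8,-55,170,60],
  [0,0,-80,8,-55,190,60],
])

```text
time: 2.38
tool_pos: [503.9, 47.0, 268.9]
tcp_rot: [-180.0, -0.1, 170.2]
ft_force: [-0.4, -0.6, 1.1]
finger_gap: 59.8
grip_force: 0.0
```

>>> jog_arm([
  [0,0,-9.8,0,0,0,50],
  [0,0,-9.8,0,0,0,50],
])

```text
time: 2.62
tool_pos: [504.6, 47.1, 270.7]
tcp_rot: [-180.0, -0.0, 179.7]
ft_force: [0.7, 0.2, -0.4]
finger_gap: 50.5
grip_force: 0.0
```

```bash
python3 -c "
from h import *
s=r.sense();print(s['tool_pos'],s['tcp_rot'],s['joint_pos'])"
```

```text
[504.5594574   47.14427442 270.74035967] [-1.79985796e+02 -4.23506468e-02  1.79666208e+02] [-4.50390191e-01 -7.82989227e+00  9.64461856e+01 -1.42947888e-02
  9.14260283e+01 -9.01169537e+01]
```

>>> jog_arm([
  [0,0,0,0,3,30,50],
  [0,0,0,0,3,70,50],
  [0,0,0,0,3,112,50],
  [0,0,0,0,3,112,50],
  [0,0,0,0,3,112,8],
  [0,0,0,0,3,112,8],
  [0,0,0,0,3,112,8],
  [0,0,0,0,3,112,8],
], squeeze=40)

```text
time: 3.62
tool_pos: [506.6, 50.3, 162.0]
tcp_rot: [-179.9, 0.2, 179.8]
ft_force: [-0.9, -3.7, 6.5]
finger_gap: 10.8
grip_force: 39.1
```

```bash
python3 -c "
import numpy as np
v=np.array([-38,-124.])
for t in range(8,105,8):
  a=np.radians(-t);R=np.array([[np.cos(a),-np.sin(a)],[np.sin(a),np.cos(a)]]);D=R@v-v
  print(t,np.round([-D[0],D[1]],1))"
```

```text
8 [16.9  6.5]
16 [32.7 15.3]
24 [47.2 26.2]
32 [59.9 39. ]
40 [70.8 53.4]
48 [79.6 69.3]
56 [86.  86.2]
64 [ 90.1 103.8]
72 [ 91.7 121.8]
80 [ 90.7 139.9]
88 [ 87.3 157.6]
96 [ 81.3 174.8]
104 [ 73.1 190.9]
```

>>> jog_arm([
  [0,0,8,16.9,6.5,0,8],
  [0,0,16,32.7,15.3,0,8],
  [0,0,24,47.2,26.2,0,8],
  [0,0,32,59.9,39,0,8],
  [0,0,40,70.8,53.4,0,8],
  [0,0,48,79.6,69.3,0,8],
])

```text
time: 4.38
tool_pos: [425.7, 120.0, 161.9]
tcp_rot: [-180.0, 0.1, 131.5]
ft_force: [-5.4, -4.9, 12.0]
finger_gap: 10.5
grip_force: 40.7
```

>>> jog_arm([
  [0,0,8,16.9,6.5,0,8],
  [0,0,16,32.7,15.3,0,8],
  [0,0,24,47.2,26.2,0,8],
  [0,0,32,59.9,39,0,8],
  [0,0,40,70.8,53.4,0,8],
  [0,0,48,79.6,69.3,0,8],
  [0,0,49,80.6,71.3,0,8],
  [0,0,49,80.6,71.3,0,8],
])

```text
time: 5.38
tool_pos: [426.2, 229.3, 161.9]
tcp_rot: [179.8, -0.1, 82.8]
ft_force: [-4.2, -0.1, 8.6]
finger_gap: 10.1
grip_force: 40.7
```

>>> jog_arm([
  [0,0,0,0,0,0,40],
  [0,0,0,0,0,0,40],
  [0,0,0,0,0,-40,40],
  [0,0,0,0,0,-90,40],
  [0,0,0,0,0,-120,40],
])

```text
time: 6.0
tool_pos: [425.7, 228.4, 282.2]
tcp_rot: [179.9, -0.1, 82.8]
ft_force: [-0.2, 0.2, 0.6]
finger_gap: 40.2
grip_force: 0.0
```

>>> jog_arm([
  [0,0,-3,-15,30,0,50],
  [0,0,-8,-35,85,0,50],
  [0,0,-12,-55,140,0,50],
  [0,0,-16,-75,195,0,50],
  [0,0,-16,-95,247,0,50],
  [0,0,-16,-95,247,0,50],
  [0,0,-16,-95,247,0,50],
])

```text
time: 6.88
tool_pos: [657.9, 103.0, 278.7]
tcp_rot: [-179.9, -0.0, 98.8]
ft_force: [0.2, 0.4, 0.1]
finger_gap: 49.9
grip_force: 0.0
```

```bash
python3 -c "
from h import *
d=cam('wrist','w3');crop('w3',0,0,512,384,1.56,'w3b')
s=r.sense();print(s['tool_pos'],s['tcp_rot'],s['joint_pos'])
print(proj(d,[[659.5,104,243],[659.5-72,104+74,145]])*1.56)"
```

```text
[657.70441335 103.55664836 279.55877599] [-1.79999587e+02 -2.18953354e-02  9.88160517e+01] [ 4.52552322e+00  1.69594971e+01  6.94466181e+01  2.18460495e-02
  9.35959350e+01 -4.28915872e+00]
[[403.35474457 344.25224361]
 [284.95709307 120.0762616 ]]
```

View pics/w3b.png

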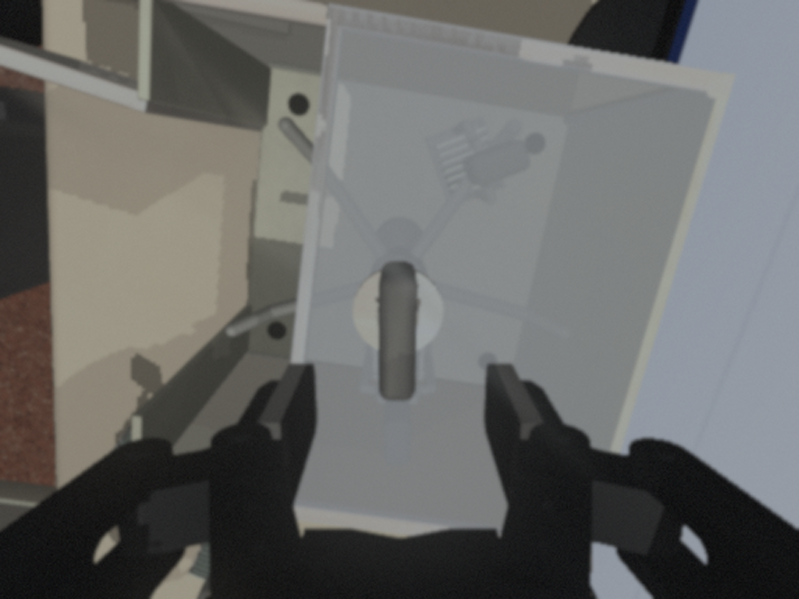

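>>> jog_arm([
  [0,0,0,0,1,30,40],
  [0,0,0,0,1,67,40],
  [0,0,0,0,1,67,40],
  [0,0,0,0,1,67,8],
  [0,0,0,0,1,67,8],
  [0,0,0,0,1,67,8],
  [0,0,0,0,1,67,8],
])

```text
time: 7.8
tool_pos: [656.8, 103.3, 215.2]
tcp_rot: [-179.8, -0.0, 98.8]
ft_force: [-20.8, -1.4, 8.4]
finger_gap: 13.3
grip_force: 41.6
```

>>> jog_arm([
  [0,0,4,0,0,0,8],
  [0,0,9,0,0,0,8],
  [0,0,14,0,0,0,8],
  [0,0,19,0,0,0,8],
  [0,0,24,0,0,0,8],
  [0,0,26.8,0,0,0,8],
  [0,0,26.8,0,0,0,8],
  [0,0,26.8,0,0,0,8],
])

```text
time: 8.8
tool_pos: [656.5, 103.3, 215.2]
tcp_rot: [-179.8, 0.1, 72.0]
ft_force: [-22.1, -2.1, 10.1]
finger_gap: 13.3
grip_force: 41.7
```

>>> jog_arm([
  [0,0,0,0,0,0,40],
  [0,0,0,0,0,0,40],
  [0,0,0,0,0,-50,40],
  [0,0,0,0,0,-110,60],
  [0,0,0,0,0,-150,85],
])

```text
time: 9.43
tool_pos: [660.0, 103.3, 367.3]
tcp_rot: [179.7, -0.1, 72.0]
ft_force: [1.2, 0.3, 0.1]
finger_gap: 74.6
grip_force: 0.0
```

>>> jog_arm([
  [0,0,-3,-55,-14,-10,85],
  [0,0,-6,-110,-28,-20,85],
  [0,0,-9,-165,-42,-30,85],
  [0,0,-12,-220,-56,-40,85],
  [0,0,-15,-275,-70,-50,85],
  [0,0,-18,-325,-84,-53,85],
  [0,0,-18,-325,-84,-53,85],
  [0,0,-18,-325,-84,-53,85],
])

```text
time: 10.42
tool_pos: [479.2, -180.0, 416.1]
tcp_rot: [179.9, 0.0, 89.9]
ft_force: [-0.2, -0.0, 0.4]
finger_gap: 84.8
grip_force: 0.0
```

```bash
python3 -c "
from h import *
d=cam('wrist','w4');crop('w4',150,60,380,240,3.4,'w4b')
print(r.sense()['tool_pos'])"
```

```text
[ 479.36236864 -179.46247299  415.74542696]
```

View pics/w4b.png

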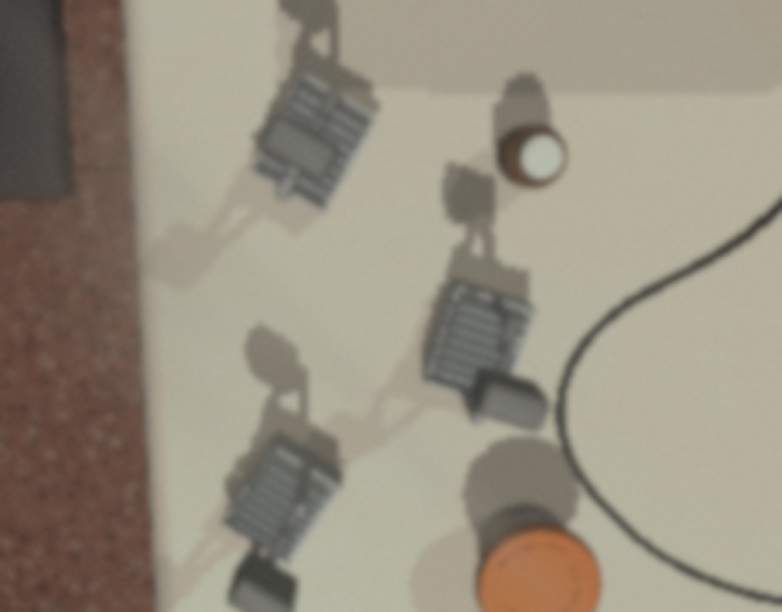

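```bash
python3 -c "
from h import *
d=load('w4')
g=lambda p,z:onz(d,np.array(p)/3.4+[150,60],z)[:,:2]
for n,c,t in(('B',[[313,68],[378,105],[322,210],[255,170]],[[300,148],[268,135],[335,163]]),('A',[[455,283],[533,307],[500,405],[424,380]],[[513,403],[482,385],[546,412]]),('C',[[283,437],[342,483],[280,560],[225,520]],[[268,577],[240,560],[296,597]])):
  P=g(c,38);T=g(t,152);e=[P[(i+1)%4]-P[i] for i in range(4)]
  print(n,'basket',P.mean(0).round(1),'tab',T[0].round(1),[(np.linalg.norm(v).round(1),np.degrees(np.arctan2(v[1],v[0])).round(1)) for v in e], 'tabdir',np.degrees(np.arctan2(*(T[2]-T[1])[::-1])).round(1))
print('bottle',g([[540,157]],56),'cup',g([[538,580]],62))
"
```

```text
B basket [ 460.4 -114.8] tab [ 458.6 -117.2] [(np.float64(32.6), np.float64(-28.5)), (np.float64(52.2), np.float64(-118.9)), (np.float64(34.8), np.float64(149.5)), (np.float64(51.1), np.float64(58.6))] tabdir -22.1
A basket [ 535.1 -207.8] tab [ 536.5 -208.9] [(np.float64(38.2), np.float64(-16.9)), (np.float64(48.9), np.float64(-106.4)), (np.float64(38.4), np.float64(161.5)), (np.float64(47.8), np.float64(73.5))] tabdir -23.1
C basket [ 441.9 -285. ] tab [ 443.9 -278.4] [(np.float64(36.5), np.float64(-39.3)), (np.float64(50.5), np.float64(-127.7)), (np.float64(33.8), np.float64(141.7)), (np.float64(51.3), np.float64(55.3))] tabdir -35.8
bottle [[ 557.74219041 -122.19473201]] cup [[ 564.30905613 -316.78871814]]
```

>>> jog_arm([
  [0,0,-10,20,-5,20,60],
  [0,0,-20,40,-12,60,60],
  [0,0,-30,64,-20,100,50],
  [0,0,-40,64,-20,140,50],
  [0,0,-50,64,-20,180,50],
  [0,0,-60,64,-20,220,50],
  [0,0,-60,64,-20,260,50],
  [0,0,-60,64,-20,298,50],
])

```text
time: 11.48
tool_pos: [459.3, -114.5, 115.9]
tcp_rot: [180.0, -0.0, 150.1]
ft_force: [0.5, 0.3, 0.6]
finger_gap: 50.1
grip_force: 0.0
```

>>> jog_arm([
  [0,0,0,0,0,0,50],
  [0,0,0,0,0,0,8],
  [0,0,0,0,0,0,8],
  [0,0,0,0,0,0,8],
  [0,0,0,0,0,0,8],
], squeeze=40)

```text
time: 12.1
tool_pos: [460.3, -116.5, 119.4]
tcp_rot: [180.0, 0.2, 150.0]
ft_force: [0.6, -0.9, 6.5]
finger_gap: 13.8
grip_force: 41.3
```

>>> jog_arm([
  [0,0,0,0,0,-30,8],
  [0,0,-3,8,20,-68,8],
  [0,0,-8,20,50,-68,8],
  [0,0,-14,36,90,-68,8],
  [0,0,-20,52,130,-68,8],
  [0,0,-26,70,170,-68,8],
  [0,0,-30,84,205.5,-68,8],
  [0,0,-30,84,205.5,-68,8],
])

```text
time: 13.1
tool_pos: [488.9, 106.2, 185.6]
tcp_rot: [180.0, 0.0, -179.8]
ft_force: [0.5, -0.7, -1.5]
finger_gap: 13.4
grip_force: 40.1
```

```bash
python3 -c "
from h import *
d=cam('wrist','w5');crop('w5',0,0,512,384,1.56,'w5b')
s=r.sense();print(s['tool_pos'],s['tcp_rot'])
print(proj(d,[[658-104,104,145],[658-78,104,133],[658,104,145]])*1.56)"
```

```text
[488.86416594 104.8518242  185.54005826] [-1.79995772e+02  6.85856645e-03 -1.79899881e+02]
[[392.28651189 488.54752423]
 [392.52132815 521.89211771]
 [391.89841594 681.14198752]]
```

View pics/w5b.png

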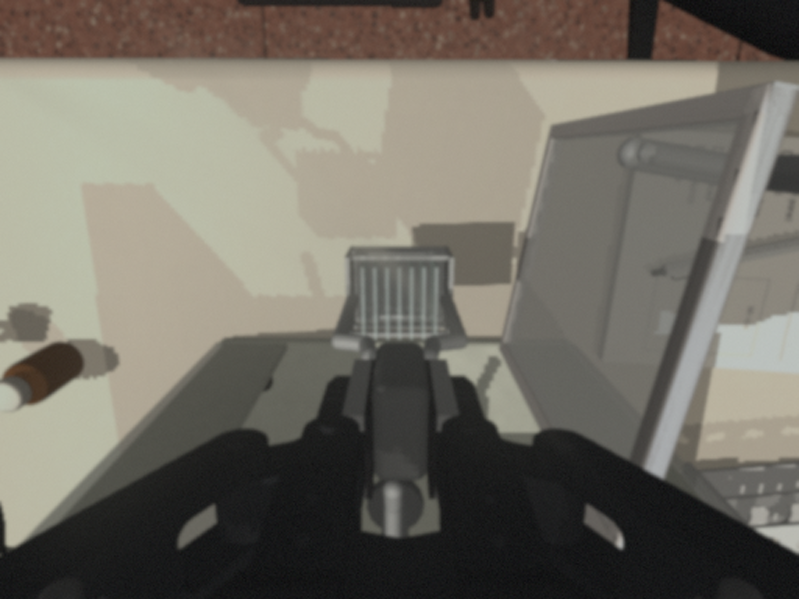

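>>> jog_arm([
  [0,0,0,0,-2,0,8],
  [0,0,0,-15,-2,0,8],
  [0,0,0,-35,-2,0,8],
  [0,0,0,-55,-2,0,8],
  [0,0,0,-75,-2,0,8],
  [0,0,0,-91,-2,0,8],
  [0,0,0,-91,-2,0,8],
])

```text
time: 14.02
tool_pos: [580.5, 100.4, 185.2]
tcp_rot: [-180.0, -0.0, 179.9]
ft_force: [-0.7, -0.5, -2.3]
finger_gap: 13.0
grip_force: 40.1
```

```bash
python3 -c "
from h import *
d=cam('wrist','w6');crop('w6',130,180,390,384,3,'w6b')"
```

```text
(no output)
```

View pics/w6b.png

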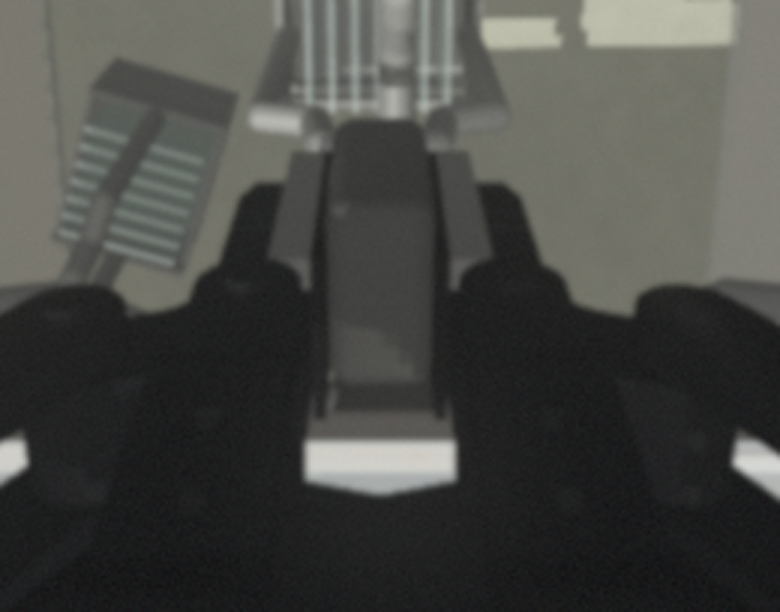

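```bash
python3 -c "
from h import *
print([r.sense()['tool_pos'].round(1) if hasattr(r.sense()['tool_pos'],'round') else r.sense()['tool_pos'] for _ in range(2)])
crop('w6',210,150,310,225,8,'w6c')"
```

```text
[array([579.8, 100.7, 185.1]), array([579.8, 100.7, 185.1])]
```

View pics/w6c.png

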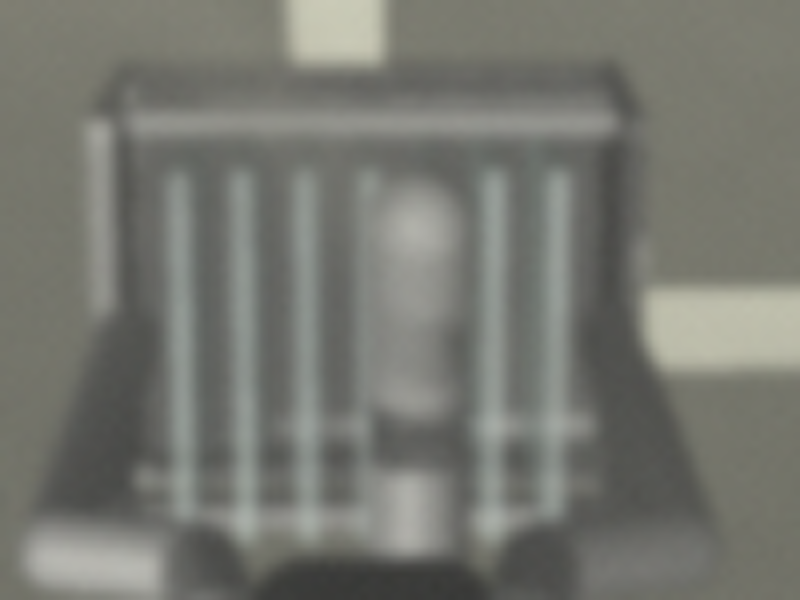

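>>> jog_arm([
  [0,0,0,0,3.7,0,8],
  [0,0,0,0,3.7,0,8],
  [0,0,0,0,3.7,0,8],
  [0,0,0,0,3.7,0,8],
])

```text
time: 14.58
tool_pos: [579.8, 105.8, 185.4]
tcp_rot: [-180.0, 0.0, -180.0]
ft_force: [0.0, 0.4, -1.5]
finger_gap: 13.5
grip_force: 40.1
```

```bash
python3 -c "
from h import *
d=cam('wrist','w7');im=d['pixels'];crop('w7',210,150,310,225,8,'w7c');print(r.sense()['tool_pos'])"
```

```text
[579.82143226 105.73095103 185.34861204]
```

View pics/w7c.png

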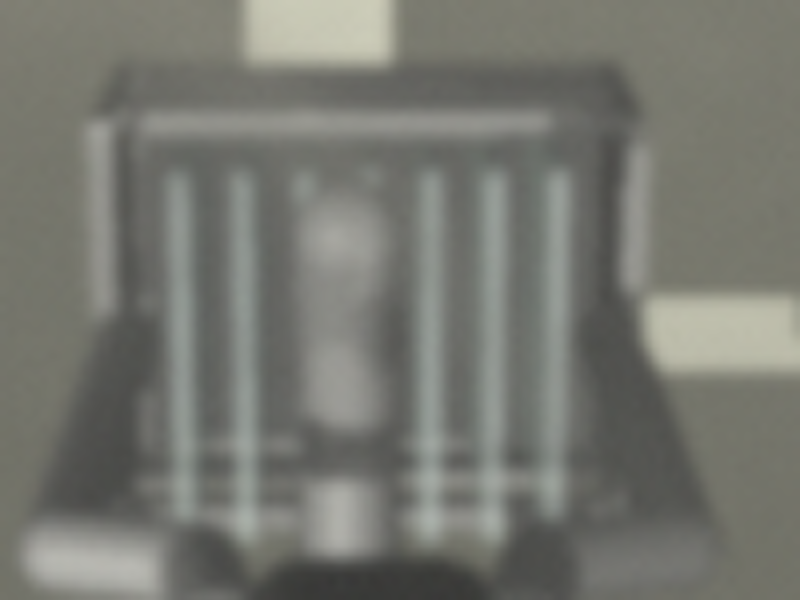

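Add to h.py:
```python
def hookcol(tag):
    """hook offset in mm (+y) from the rack's plane, from its bright arm just in front of the bar"""
    im=cv2.cvtColor(cv2.imread(f"pics/{tag}.png"),cv2.COLOR_BGR2GRAY).astype(float)
    p=im[210:217].mean(0);p=np.convolve(p,np.ones(9)/9,'same');i=240+np.argmax(p[240:275])
    return i,round((i-256.3)*8/11,1),np.round(p[236:278:3])
```

```bash
python3 -c "
from h import *
print(hookcol('w6'),hookcol('w7'))"
```

```text
(np.int64(259), np.float64(2.0), array([128., 130., 134., 136., 132., 135., 135., 150., 156., 145., 131.,
       129., 129., 129.])) (np.int64(252), np.float64(-3.1), array([129., 131., 133., 130., 139., 150., 145., 128., 129., 133., 141.,
       137., 127., 122.]))
```

>>> jog_arm([
  [0,0,0,0,-2,0,8],
  [0,0,0,0,-2,0,8],
  [0,0,0,0,-2,0,8],
])

```text
time: 15.0
tool_pos: [579.9, 103.6, 185.3]
tcp_rot: [180.0, -0.0, 180.0]
ft_force: [-0.1, 1.2, -1.9]
finger_gap: 13.3
grip_force: 40.0
```

```bash
python3 -c "
from h import *
d=cam('wrist','w8');print(hookcol('w8'));print(r.sense()['tool_pos'])"
```

```text
(np.int64(252), np.float64(-3.1), array([129., 131., 137., 140., 141., 151., 152., 147., 138., 130., 134.,
       139., 134., 129.]))
[579.89248748 103.65535155 185.27034398]
```

>>> jog_arm([
  [0,0,0,0,-1.3,0,8],
  [0,0,0,0,-1.3,0,8],
  [0,0,0,0,-1.3,10,8],
  [0,0,0,0,-1.3,20,8],
  [0,0,0,0,-1.3,26,8],
  [0,0,0,0,-1.3,30,8],
  [0,0,0,0,-1.3,32,8],
])

```text
time: 15.92
tool_pos: [579.8, 102.4, 152.9]
tcp_rot: [-180.0, -0.0, -180.0]
ft_force: [0.6, -0.4, -1.4]
finger_gap: 13.6
grip_force: 40.1
```

```bash
python3 -c "
from h import *
d=cam('wrist','w9');print(r.sense()['tool_pos'])"
```

```text
[579.81445442 102.39810701 152.91777946]
```

>>> jog_arm([
  [0,0,0,0,0,1,13],
  [0,0,0,0,0,2,13],
  [0,0,0,0,0,2,16],
  [0,0,0,0,0,2,22],
  [0,0,0,0,0,2,30],
  [0,0,0,0,0,2,30],
  [0,0,0,0,0,-15,30],
  [0,0,0,0,0,-35,30],
], squeeze=20)

```text
time: 16.98
tool_pos: [579.9, 102.4, 189.7]
tcp_rot: [-180.0, 0.0, -180.0]
ft_force: [-0.1, 0.1, 0.5]
finger_gap: 30.1
grip_force: 0.0
```

>>> jog_arm([
  [0,0,0,0,0,-50,30],
  [0,0,0,0,0,-100,30],
  [0,0,0,0,0,-140,30],
])

```text
time: 17.35
tool_pos: [580.4, 102.4, 333.1]
tcp_rot: [180.0, 0.3, -180.0]
ft_force: [0.7, 0.6, -0.5]
finger_gap: 30.4
grip_force: 0.0
```

```bash
python3 -c "
from h import *
d=cam('wrist','w10');s=r.sense();print(s['tool_pos'],s['joint_pos']);crop('w10',100,150,412,384,2.5,'w10b')"
```

```text
[581.86841956 102.57388555 339.48397262] [ 5.02622652e+00  4.29282789e+00  7.74936324e+01  1.51881745e-04
  9.75122124e+01 -8.49725510e+01]
```

View pics/w10b.png

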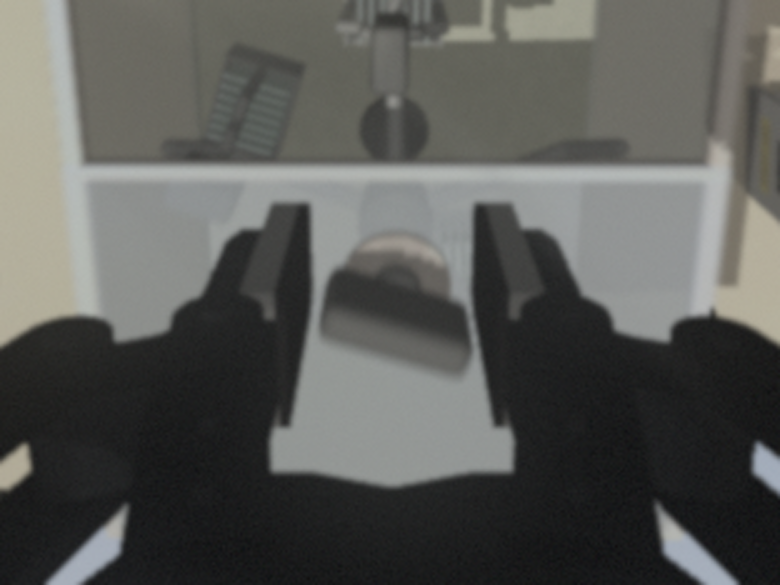

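>>> jog_arm([
  [0,0,10,-10,1,0,40],
  [0,0,20,-20,1,0,40],
  [0,0,30,-30,1,0,40],
  [0,0,40,-40,1,0,40],
  [0,0,50,-60,1,0,40],
  [0,0,60,-77,1,0,40],
  [0,0,70,-77,1,0,40],
  [0,0,80,-77,1,0,40],
])

```text
time: 18.4
tool_pos: [657.2, 103.4, 329.9]
tcp_rot: [179.9, 0.0, 99.7]
ft_force: [0.7, -0.6, -0.1]
finger_gap: 40.0
grip_force: 0.0
```

>>> jog_arm([
  [0,0,10,0,0,10,40],
  [0,0,20,0,0,30,40],
  [0,0,28,0,0,50,40],
  [0,0,28,0,0,50,40],
  [0,0,28,0,0,50,40],
])

```text
time: 19.02
tool_pos: [657.4, 103.4, 280.2]
tcp_rot: [179.9, -0.0, 72.2]
ft_force: [0.4, 0.4, 0.6]
finger_gap: 39.9
grip_force: 0.0
```

Descend, grip, turn +72° (−tool z), smoothly.

>>> jog_arm([
  [0,0,0,0,0,30,40],
  [0,0,0,0,0,66,40],
  [0,0,0,0,0,66,40],
  [0,0,0,0,0,66,8],
  [0,0,0,0,0,66,8],
  [0,0,0,0,0,66,8],
], squeeze=40)

```text
time: 19.77
tool_pos: [656.8, 103.9, 215.5]
tcp_rot: [180.0, -0.1, 72.1]
ft_force: [-9.5, 0.8, 4.2]
finger_gap: 13.2
grip_force: 41.0
```

>>> jog_arm([
  [0,0,-2,0,0,0,8],
  [0,0,-6,0,0,0,8],
  [0,0,-11,0,0,0,8],
  [0,0,-17,0,0,0,8],
  [0,0,-23,0,0,0,8],
  [0,0,-29,0,0,0,8],
  [0,0,-34,0,0,0,8],
  [0,0,-39,0,0,0,8],
])

```text
time: 20.78
tool_pos: [656.7, 104.0, 215.5]
tcp_rot: [179.9, -0.0, 111.2]
ft_force: [-9.7, 0.4, 5.6]
finger_gap: 13.2
grip_force: 41.1
```

>>> jog_arm([
  [0,0,-5,0,0,0,8],
  [0,0,-11,0,0,0,8],
  [0,0,-17,0,0,0,8],
  [0,0,-23,0,0,0,8],
  [0,0,-28,0,0,0,8],
  [0,0,-31,0,0,0,8],
  [0,0,-33,0,0,0,8],
  [0,0,-33,0,0,0,8],
])

```text
time: 21.78
tool_pos: [656.6, 104.0, 215.4]
tcp_rot: [179.9, 0.0, 144.1]
ft_force: [-9.0, 0.7, 5.4]
finger_gap: 13.1
grip_force: 41.1
```

>>> jog_arm([
  [0,0,0,0,0,0,40],
  [0,0,0,0,0,-10,40],
  [0,0,0,0,0,-60,40],
  [0,0,8,0,0,-120,40],
  [0,0,16,-4,-50,-150,60],
  [0,0,24,-8,-110,-165,60],
  [0,0,32,-12,-170,-180,60],
  [0,0,40,-16,-230,-200,60],
])

```text
time: 22.78
tool_pos: [533.9, -92.9, 413.9]
tcp_rot: [179.9, 0.1, 103.8]
ft_force: [0.9, -1.1, 0.1]
finger_gap: 60.1
grip_force: 0.0
```

>>> jog_arm([
  [0,0,7,-30,-50,0,60],
  [0,0,14,-60,-85,0,60],
  [0,0,14,-60,-85,0,60],
  [0,0,14,-60,-85,0,60],
])

```text
time: 23.28
tool_pos: [467.4, -170.1, 413.2]
tcp_rot: [179.9, 0.0, 90.0]
ft_force: [0.7, 0.4, -0.7]
finger_gap: 59.7
grip_force: 0.0
```

```bash
python3 -c "
from h import *
d=cam('wrist','w11');s=r.sense();print(s['tool_pos'],s['tcp_rot'])
a=cv2.imread('pics/w4.png').astype(int);b=cv2.imread('pics/w11.png').astype(int)
# compare by template: patches of A and C baskets from w4 found in w11
for n,(x0,y0,x1,y1) in {'A':(270,138,312,190),'C':(212,182,254,232)}.items():
  t=cv2.imread('pics/w4.png')[y0:y1,x0:x1];m=cv2.matchTemplate(cv2.imread('pics/w11.png'),t,cv2.TM_CCOEFF_NORMED);_,v,_,l=cv2.minMaxLoc(m);print(n,v,l,(x0,y0))
e=load('w4');print(np.round(e['pose'][:3,3]-d['pose'][:3,3],1))
print([proj(d,[[535.8,-208.5,38],[442,-284,38]])-proj(e,[[535.8,-208.5,38],[442,-284,38]])])"
```

```text
[ 467.63080933 -169.70811096  412.83657229] [1.79924273e+02 1.32876518e-02 9.00802688e+01]
A 0.9667627811431885 (277, 145) (270, 138)
C 0.9796915054321289 (219, 188) (212, 182)
[11.9 -9.9  2.9]
[array([[7.25818924, 6.45109398],
       [6.91242308, 6.13959967]])]
```

>>> jog_arm([
  [0,0,-10,-10,20,20,50],
  [0,0,-20,-20,40,60,50],
  [0,0,-30,-38.5,68.3,100,50],
  [0,0,-40,-38.5,68.3,140,50],
  [0,0,-50,-38.5,68.3,170,50],
  [0,0,-60,-38.5,68.3,200,50],
  [0,0,-70,-38.5,68.3,230,50],
  [0,0,-73.5,-38.5,68.3,250,50],
])

```text
time: 24.32
tool_pos: [535.7, -206.9, 160.0]
tcp_rot: [180.0, -0.1, 163.9]
ft_force: [-0.7, 0.2, 0.2]
finger_gap: 50.2
grip_force: 0.0
```

>>> jog_arm([
  [0,0,0,0,0,30,50],
  [0,0,0,0,0,45,50],
  [0,0,0,0,0,45,50],
  [0,0,0,0,0,45,8],
  [0,0,0,0,0,45,8],
  [0,0,0,0,0,45,8],
  [0,0,0,0,0,45,8],
], squeeze=40)

```text
time: 25.2
tool_pos: [536.2, -209.1, 118.4]
tcp_rot: [-180.0, 0.1, 163.5]
ft_force: [0.1, -0.6, 5.3]
finger_gap: 14.0
grip_force: 43.7
```

>>> jog_arm([
  [0,0,0,0,0,-30,8],
  [0,0,-3,20,20,-68,8],
  [0,0,-6,48,55,-68,8],
  [0,0,-9,75,91.5,-68,8],
  [0,0,-12,90,145,-68,8],
  [0,0,-14,105,200,-68,8],
  [0,0,-16.5,120,245,-68,8],
  [0,0,-16.5,133,285,-68,8],
])

```text
time: 26.2
tool_pos: [488.4, 104.1, 184.9]
tcp_rot: [180.0, -0.0, -179.9]
ft_force: [0.5, 0.0, -0.5]
finger_gap: 13.6
grip_force: 42.6
```

>>> jog_arm([
  [0,0,0,0,0,0,8],
  [0,0,0,0,0,0,8],
])

```text
time: 26.45
tool_pos: [488.7, 102.0, 184.8]
tcp_rot: [-180.0, -0.0, -180.0]
ft_force: [0.7, 0.0, -0.9]
finger_gap: 13.8
grip_force: 42.5
```

```bash
python3 -c "
from h import *
d=cam('wrist','w12');s=r.sense();print(s['tool_pos'],s['tcp_rot'])
im=cv2.imread('pics/w12.png',0).astype(float)
print(proj(d,[[656-102,104,145]]))
for y in range(306,334,5): print(y,im[y-1:y+2,236:276:2].mean(0).round())"
```

```text
[488.80400245 101.53710292 184.85074507] [-1.79971770e+02 -1.71106341e-02  1.79971916e+02]
[[258.49307266 314.46828765]]
306 [32. 33. 49. 59. 62. 66. 66. 66. 67. 67. 68. 68. 68. 69. 69. 69. 65. 58.
 53. 36.]
311 [32. 45. 69. 61. 62. 65. 66. 66. 67. 67. 67. 67. 69. 69. 68. 69. 67. 63.
 65. 52.]
316 [ 35.  58.  82.  58.  52.  55.  57.  58.  68. 101. 118. 123. 117. 100.
  76.  59.  57.  54.  47.  37.]
321 [ 89.  88.  70.  54.  56.  57.  55.  56.  69. 110. 129. 136. 128. 106.
  76.  56.  55.  55.  56.  53.]
326 [ 95.  92.  72.  55.  55.  55.  55.  56.  68. 108. 127. 129. 122. 100.
  71.  57.  56.  55.  55.  55.]
331 [ 96.  96.  91.  67.  55.  55.  54.  56.  69. 113. 132. 134. 120.  97.
  67.  57.  55.  54.  56.  69.]
```

>>> jog_arm([
  [0,0,0,0,1,0,8],
  [0,0,0,-15,1,0,8],
  [0,0,0,-35,1,0,8],
  [0,0,0,-55,1,0,8],
  [0,0,0,-75,1,0,8],
  [0,0,0,-90,1,0,8],
  [0,0,0,-90,1,0,8],
  [0,0,0,-90,1,0,8],
])

```text
time: 27.5
tool_pos: [578.4, 102.8, 184.8]
tcp_rot: [-180.0, -0.0, 180.0]
ft_force: [0.1, 0.0, -1.2]
finger_gap: 13.6
grip_force: 42.5
```

```bash
python3 -c "
from h import *
d=cam('wrist','w13');print(r.sense()['tool_pos']);crop('w13',210,150,310,225,8,'w13c')
im=cv2.imread('pics/w13.png',0).astype(float)
for y in (176,180,184,190,196,200,208,212,215,218): print(y,im[y-1:y+2,232:282:2].mean(0).round().astype(int))"
```

```text
[578.36573822 102.94367619 184.89111763]
176 [131 107 100 113 133 110 105 115 134 117 116 122 128 127 119 116 126 112
 108 123 133 109 110 124 133]
180 [145 113 101 120 149 114 104 121 149 118 128 147 161 162 151 133 117 111
 112 132 150 114 111 132 148]
184 [151 117 101 115 147 113 102 120 149 117 128 149 165 170 158 137 115 111
 113 133 147 114 112 133 146]
190 [149 118 100 114 147 115 101 119 148 116 125 143 152 152 142 125 111 111
 114 133 145 113 113 136 147]
196 [148 118 100 114 151 118 101 118 149 117 125 138 138 134 122 104 102 108
 109 135 146 114 116 137 143]
200 [149 122  99 113 150 117 100 113 145 114 122 145 149 140 126 108 104 103
 105 135 145 110 115 138 142]
208 [140 120  97 107 148 120 109 115 148 115  90  93  98  98  95  91 105 110
 111 140 148 110 115 142 141]
212 [140 122  96 104 146 115  96 108 143 111 111 124 126 124 117 106 104 102
 102 137 143 101 108 140 134]
215 [146 130 106 114 151 121 106 119 148 119 125 153 171 163 140 115 107 112
 112 140 145 112 112 143 134]
218 [155 145 135 140 167 149 137 143 163 141 134 154 173 165 141 115 120 136
 137 155 159 133 111 135 124]
```

>>> jog_arm([
  [0,0,0,0,0,8,8],
  [0,0,0,0,0,18,8],
  [0,0,0,0,0,26,8],
  [0,0,0,0,0,31,8],
  [0,0,0,0,0,33,8],
  [0,0,0,0,0,33.5,8],
])

```text
time: 28.3
tool_pos: [578.9, 103.4, 151.5]
tcp_rot: [180.0, 0.0, -180.0]
ft_force: [-0.6, 0.3, -1.9]
finger_gap: 13.6
grip_force: 42.5
```

>>> jog_arm([
  [0,0,0,0,0,0.5,14],
  [0,0,0,0,0,0.5,16],
  [0,0,0,0,0,0.5,22],
  [0,0,0,0,0,0.5,30],
  [0,0,0,0,0,0.5,30],
  [0,0,0,0,0,-15,30],
  [0,0,0,0,0,-35,30],
  [0,0,0,0,0,-35,30],
], squeeze=20)

```text
time: 29.3
tool_pos: [580.8, 103.5, 190.3]
tcp_rot: [180.0, 0.3, -180.0]
ft_force: [0.4, -1.0, 0.5]
finger_gap: 29.8
grip_force: 0.0
```

>>> jog_arm([
  [0,0,0,0,0,-50,40],
  [0,0,5,0,0,-100,40],
  [0,0,15,-10,0,-140,40],
  [0,0,25,-25,0,-140,40],
  [0,0,35,-45,0,-140,40],
  [0,0,45,-65,0,-140,40],
  [0,0,55,-77,0,-140,40],
  [0,0,65,-77,0,-140,40],
])

```text
time: 30.3
tool_pos: [656.4, 103.2, 325.8]
tcp_rot: [-180.0, -0.0, 114.7]
ft_force: [-0.3, 0.2, -0.0]
finger_gap: 40.2
grip_force: 0.0
```

```bash
python3 -c "
from h import *
d=cam('wrist','w14');print(r.sense()['tool_pos'],r.sense()['joint_pos'])"
```

```text
[656.1570755  103.27140264 325.98188258] [ 4.52434158e+00  1.66889928e+01  6.49907010e+01 -1.55400989e-03
  9.83560009e+01 -1.96317516e+01]
```

>>> jog_arm([
  [0,0,10,0,0,0,40],
  [0,0,20,0,0,0,40],
  [0,0,30,0,0,0,40],
  [0,0,40,0,0,0,40],
  [0,0,50,0,0,0,40],
  [0,0,60,0,0,0,40],
  [0,0,70,0,0,0,40],
  [0,0,80,0,0,0,40],
])

```text
time: 31.35
tool_pos: [655.8, 103.4, 326.5]
tcp_rot: [180.0, -0.0, 34.9]
ft_force: [-0.0, 0.7, 0.6]
finger_gap: 39.8
grip_force: 0.0
```

>>> jog_arm([
  [0,0,10,0,0,0,40],
  [0,0,20,0,0,0,40],
  [0,0,30,0,0,0,40],
  [0,0,40,0,0,0,40],
  [0,0,50,0,0,0,40],
  [0,0,60,0,0,0,40],
  [0,0,70,0,0,30,40],
  [0,0,71,0,0,50,40],
])

```text
time: 32.35
tool_pos: [655.4, 103.3, 275.0]
tcp_rot: [180.0, 0.1, -35.9]
ft_force: [-0.8, -0.1, -0.0]
finger_gap: 40.0
grip_force: 0.0
```

```bash
python3 -c "
from h import *
print(r.sense()['tool_pos'],r.sense()['joint_pos'],r.sense()['tcp_rot'])"
```

```text
[655.41052619 103.33333511 275.00518229] [ 4.53395260e+00  1.66962449e+01  7.02296916e+01 -1.99228908e-05
  9.31401360e+01  1.30391782e+02] [ 1.79957169e+02  5.03100216e-02 -3.58578492e+01]
```

>>> jog_arm([
  [0,0,0,0,0,30,40],
  [0,0,0,0,0,60,40],
  [0,0,0,0,0,60,40],
  [0,0,0,0,0,60,8],
  [0,0,0,0,0,60,8],
  [0,0,0,0,0,60,8],
], squeeze=40)

```text
time: 33.1
tool_pos: [656.9, 103.7, 218.7]
tcp_rot: [-179.9, -0.1, -36.0]
ft_force: [1.0, 1.8, 4.5]
finger_gap: 13.4
grip_force: 42.0
```

>>> jog_arm([
  [0,0,-2,0,0,0,8],
  [0,0,-6,0,0,0,8],
  [0,0,-11,0,0,0,8],
  [0,0,-17,0,0,0,8],
  [0,0,-23,0,0,0,8],
  [0,0,-29,0,0,0,8],
  [0,0,-35,0,0,0,8],
  [0,0,-41,0,0,0,8],
])

```text
time: 34.1
tool_pos: [657.0, 103.9, 218.7]
tcp_rot: [-180.0, -0.2, 5.3]
ft_force: [1.5, 2.7, 5.6]
finger_gap: 13.0
grip_force: 42.2
```

>>> jog_arm([
  [0,0,-6,0,0,0,8],
  [0,0,-12,0,0,0,8],
  [0,0,-18,0,0,0,8],
  [0,0,-24,0,0,0,8],
  [0,0,-30,0,0,0,8],
  [0,0,-36,0,0,0,8],
  [0,0,-42,0,0,0,8],
  [0,0,-48,0,0,0,8],
])

```text
time: 35.1
tool_pos: [656.9, 104.1, 218.6]
tcp_rot: [179.9, -0.2, 53.3]
ft_force: [1.2, 3.9, 6.0]
finger_gap: 13.0
grip_force: 42.3
```

>>> jog_arm([
  [0,0,-6,0,0,0,8],
  [0,0,-12,0,0,0,8],
  [0,0,-18,0,0,0,8],
  [0,0,-24,0,0,0,8],
  [0,0,-30,0,0,0,8],
  [0,0,-36,0,0,0,8],
  [0,0,-42,0,0,0,8],
  [0,0,-47,0,0,0,8],
])

```text
time: 36.1
tool_pos: [656.6, 104.2, 218.7]
tcp_rot: [179.8, -0.0, 100.3]
ft_force: [-0.6, 3.8, 5.8]
finger_gap: 13.2
grip_force: 42.4
```

>>> jog_arm([
  [0,0,-4,0,0,0,8],
  [0,0,-7,0,0,0,8],
  [0,0,-8,0,0,0,8],
  [0,0,-8,0,0,0,8],
  [0,0,-8,0,0,0,8],
])

```text
time: 36.72
tool_pos: [656.6, 104.2, 218.7]
tcp_rot: [179.8, -0.0, 108.1]
ft_force: [-0.2, 3.2, 7.4]
finger_gap: 13.3
grip_force: 42.4
```

>>> jog_arm([
  [0,0,0,0,0,0,40],
  [0,0,0,0,0,-10,40],
  [0,0,0,0,0,-60,40],
  [0,0,3,0,0,-120,40],
  [0,0,6,-25,-40,-150,60],
  [0,0,9,-60,-85,-165,60],
  [0,0,12,-95,-130,-180,60],
  [0,0,18,-130,-175,-195,60],
])

```text
time: 37.72
tool_pos: [528.3, -75.8, 412.7]
tcp_rot: [180.0, 0.0, 89.9]
ft_force: [-0.2, -1.2, 1.0]
finger_gap: 59.8
grip_force: 0.0
```

>>> jog_arm([
  [0,0,0,-20,-40,0,60],
  [0,0,0,-55,-75,0,60],
  [0,0,0,-72,-89,0,60],
  [0,0,0,-72,-89,0,60],
  [0,0,0,-72,-89,0,60],
])

```text
time: 38.35
tool_pos: [440.9, -146.1, 411.8]
tcp_rot: [180.0, -0.0, 90.0]
ft_force: [0.0, 0.4, -0.4]
finger_gap: 60.5
grip_force: 0.0
```

```bash
python3 -c "
from h import *
d=cam('wrist','w15');s=r.sense();print(s['tool_pos'],s['tcp_rot'])
x0,y0,x1,y1=212,182,254,232
t=cv2.imread('pics/w4.png')[y0:y1,x0:x1];m=cv2.matchTemplate(cv2.imread('pics/w15.png'),t,cv2.TM_CCOEFF_NORMED);_,v,_,l=cv2.minMaxLoc(m);print(v,l,(x0,y0))
e=load('w4');print(proj(d,[[442,-284,38]])-proj(e,[[442,-284,38]]))"
```

```text
[ 441.0227205  -145.83680646  411.62938557] [ 1.79995897e+02 -1.33191024e-02  9.00378639e+01]
0.9013429880142212 (235, 202) (212, 182)
[[23.26933991 20.17972942]]
```

>>> jog_arm([
  [0,0,-8,-30,0,20,60],
  [0,0,-16,-70,1,60,60],
  [0,0,-24,-110,2,100,60],
  [0,0,-32,-136.5,2,140,60],
  [0,0,-40,-136.5,2,170,60],
  [0,0,-48,-136.5,2,200,60],
  [0,0,-53,-136.5,2,230,60],
  [0,0,-53,-136.5,2,250,60],
])

```text
time: 39.4
tool_pos: [442.7, -281.5, 159.4]
tcp_rot: [180.0, -0.1, 143.2]
ft_force: [-0.3, -0.4, 0.3]
finger_gap: 59.9
grip_force: 0.0
```

>>> jog_arm([
  [0,0,0,0,0,30,60],
  [0,0,0,0,0,43.5,60],
  [0,0,0,0,0,43.5,60],
  [0,0,0,0,0,43.5,8],
  [0,0,0,0,0,43.5,8],
  [0,0,0,0,0,43.5,8],
  [0,0,0,0,0,43.5,8],
  [0,0,0,0,0,43.5,8],
], squeeze=40)

```text
time: 40.4
tool_pos: [442.6, -282.9, 118.1]
tcp_rot: [180.0, 0.0, 143.0]
ft_force: [-0.6, -0.6, -0.4]
finger_gap: 13.5
grip_force: 43.9
```

>>> jog_arm([
  [0,0,0,0,0,-30,8],
  [0,0,-4,12,20,-68,8],
  [0,0,-10,35,60,-68,8],
  [0,0,-16,63,109,-68,8],
  [0,0,-22,91,158,-68,8],
  [0,0,-28,119,207,-68,8],
  [0,0,-34,147,255,-68,8],
  [0,0,-37,172,298,-68,8],
])

```text
time: 41.4
tool_pos: [484.5, 60.6, 186.1]
tcp_rot: [180.0, 0.0, -179.8]
ft_force: [1.3, -1.2, -1.4]
finger_gap: 13.4
grip_force: 43.6
```

>>> jog_arm([
  [0,0,0,-15,40,0,8],
  [0,0,0,-18,48,0,8],
  [0,0,0,-18,48,0,8],
])

```text
time: 41.78
tool_pos: [502.4, 106.8, 185.7]
tcp_rot: [-180.0, -0.0, -179.9]
ft_force: [-0.8, -0.6, -1.8]
finger_gap: 13.0
grip_force: 43.6
```

```bash
python3 -c "
from h import *
d=cam('wrist','w16');s=r.sense();print(s['tool_pos'],s['tcp_rot'])
im=cv2.imread('pics/w16.png',0).astype(float)
print(proj(d,[[656-102,104,145]]))
for y in range(306,334,5): print(y,im[y-1:y+2,236:276:2].mean(0).round().astype(int))"
```

```text
[502.31838293 106.06990726 185.73150389] [-1.79966750e+02 -4.15083842e-02 -1.79991697e+02]
[[250.98291669 294.89445165]]
306 [32 34 50 60 65 67 68 69 69 69 70 70 71 71 71 70 66 55 52 37]
311 [34 35 53 60 65 68 68 68 69 70 69 70 71 70 72 72 70 67 63 47]
316 [35 41 55 58 61 67 75 77 76 72 68 64 65 65 65 65 63 63 84 73]
321 [ 87  68  58  57  60  92 132 143 135 116  86  63  60  57  57  57  63  84
  98  95]
326 [ 98  97  88  74  64  93 131 144 135 117  86  63  61  61  68  84  96  98
  98  98]
331 [100  99  99  98  82  94 131 142 135 116  87  63  62  80  99  99  99  99
  99  99]
```

>>> jog_arm([
  [0,0,0,0,-2.5,0,8],
  [0,0,0,-10,-2.5,0,8],
  [0,0,0,-28,-2.5,0,8],
  [0,0,0,-46,-2.5,0,8],
  [0,0,0,-62,-2.5,0,8],
  [0,0,0,-76.5,-2.5,0,8],
  [0,0,0,-76.5,-2.5,0,8],
  [0,0,0,-76.5,-2.5,0,8],
])

```text
time: 42.82
tool_pos: [578.8, 103.8, 185.8]
tcp_rot: [-180.0, -0.0, 180.0]
ft_force: [-0.8, 0.1, -0.8]
finger_gap: 13.4
grip_force: 43.6
```

```bash
python3 -c "
from h import *
d=cam('wrist','w17');print(r.sense()['tool_pos'])
im=cv2.imread('pics/w17.png',0).astype(float)
for y in (180,184,190,212,215,218): print(y,im[y-1:y+2,232:282:2].mean(0).round().astype(int))"
```

```text
[578.71519891 103.8844668  185.89820499]
180 [147 121  99 110 148 123 101 110 149 143 150 164 168 156 138 124 148 123
 108 122 151 120 108 121 147]
184 [143 122 100 110 151 123 102 111 151 141 143 157 165 155 135 122 149 125
 113 125 148 118 110 126 151]
190 [142 128  99 107 143 122 100 109 151 140 144 153 153 144 124 115 148 124
 111 126 148 119 112 127 148]
212 [130 135  97 100 134 125  99 103 140 117  99 102 104 101  95 106 150 126
 115 134 154 123 114 139 153]
215 [136 144 105 110 139 131 106 112 144 130 140 147 144 128 114 110 147 120
 107 130 151 115 109 135 146]
218 [137 146 108 113 142 139 109 114 146 134 149 170 169 145 119 112 149 121
 110 131 149 110 102 132 142]
```

>>> jog_arm([
  [0,0,0,0,-0.4,8,8],
  [0,0,0,0,-0.4,18,8],
  [0,0,0,0,-0.4,26,8],
  [0,0,0,0,-0.4,32,8],
  [0,0,0,0,-0.4,34,8],
  [0,0,0,0,-0.4,34.5,8],
])

```text
time: 43.62
tool_pos: [579.1, 103.7, 151.5]
tcp_rot: [-180.0, 0.0, 180.0]
ft_force: [-1.0, -0.3, -1.6]
finger_gap: 13.3
grip_force: 43.6
```

>>> jog_arm([
  [0,0,0,0,0,0.5,14],
  [0,0,0,0,0,0.5,16],
  [0,0,0,0,0,0.5,22],
  [0,0,0,0,0,0.5,30],
  [0,0,0,0,0,0.5,30],
  [0,0,0,0,0,-15,30],
  [0,0,0,0,0,-35,30],
  [0,0,0,0,0,-35,30],
], squeeze=20)

```text
time: 44.62
tool_pos: [581.1, 103.9, 190.3]
tcp_rot: [180.0, 0.3, -180.0]
ft_force: [0.8, -1.2, 0.3]
finger_gap: 30.0
grip_force: 0.0
```

>>> jog_arm([
  [0,0,0,0,0,-50,30],
  [0,0,0,10,0,-100,30],
  [0,0,0,40,0,-150,30],
  [0,0,0,80,0,-190,30],
  [0,0,0,80,0,-190,30],
  [0,0,0,80,0,-190,30],
])

```text
time: 45.38
tool_pos: [499.1, 103.8, 376.4]
tcp_rot: [180.0, 0.0, -180.0]
ft_force: [-0.9, 0.3, -0.4]
finger_gap: 30.0
grip_force: 0.0
```

```bash
python3 -c "
from h import *
d=cam('wrist','w18');print(r.sense()['tool_pos']);crop('w18',0,0,512,384,1.56,'w18b')"
```

```text
[499.03910614 103.68541218 375.30727404]
```

View pics/w18b.png

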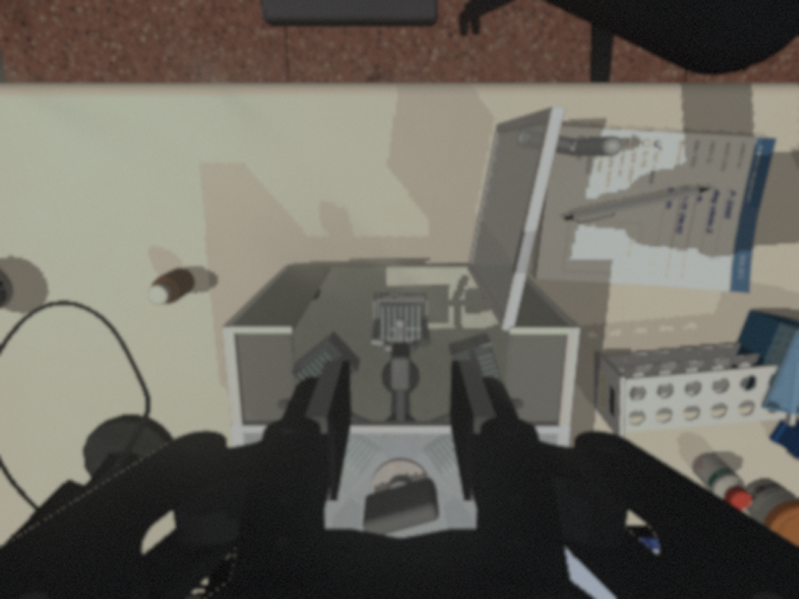

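```bash
python3 -c "
from h import *
print(onz(load('w18'),np.array([[612,146]])/1.56,200))"
```

```text
[[426.79220989 230.21783233 200.        ]]
```

>>> jog_arm([
  [0,0,10,10,15,0,40],
  [0,0,20,20,30,0,40],
  [0,0,30,35,50,0,40],
  [0,0,40,50,80,0,40],
  [0,0,50,73,110,0,40],
  [0,0,60,73,125,20,40],
  [0,0,70,73,125,40,40],
  [0,0,80,73,125,60,40],
])

```text
time: 46.42
tool_pos: [425.7, 228.8, 313.6]
tcp_rot: [-179.8, 0.1, 99.7]
ft_force: [-0.0, 0.1, 0.4]
finger_gap: 39.9
grip_force: 0.0
```

>>> jog_arm([
  [0,0,9,0,0,10,40],
  [0,0,17,0,0,30,40],
  [0,0,17,0,0,30,40],
  [0,0,17,0,0,30,40],
])

```text
time: 46.92
tool_pos: [426.1, 228.7, 286.1]
tcp_rot: [-179.9, 0.0, 83.2]
ft_force: [0.2, -0.2, 0.4]
finger_gap: 40.0
grip_force: 0.0
```

```bash
python3 -c "
import numpy as np
v=np.array([-38,-124.])
for t in (1.5,3,8,16,24,32,40,48):
  a=np.radians(t);R=np.array([[np.cos(a),-np.sin(a)],[np.sin(a),np.cos(a)]]);D=R@v-v
  print(-t,np.round([-D[0],D[1]],1))"
```

```text
-1.5 [-3.3 -1. ]
-3 [-6.5 -1.8]
-8 [-17.6  -4.1]
-16 [-35.7  -5.7]
-24 [-53.7  -4.7]
-32 [-71.5  -1.3]
-40 [-88.6   4.6]
-48 [-104.7   12.8]
```

>>> jog_arm([
  [0,0,0,0,0,40,40],
  [0,0,0,0,0,90,40],
  [0,0,0,0,0,124,40],
  [0,0,0,0,0,124,40],
  [0,0,0,0,0,124,8],
  [0,0,0,0,0,124,8],
  [0,0,0,0,0,124,8],
  [0,0,0,0,0,124,8],
], squeeze=40)

```text
time: 47.92
tool_pos: [426.5, 230.0, 165.2]
tcp_rot: [179.9, -0.2, 83.1]
ft_force: [-5.9, 2.7, 5.0]
finger_gap: 10.8
grip_force: 39.1
```

>>> jog_arm([
  [0,0,-8,-17.6,-4.1,0,8],
  [0,0,-16,-35.7,-5.7,0,8],
  [0,0,-24,-53.7,-4.7,0,8],
  [0,0,-32,-71.5,-1.3,0,8],
  [0,0,-40,-88.6,4.6,0,8],
  [0,0,-48,-104.7,12.8,0,8],
  [0,0,-48,-104.7,12.8,0,8],
])

```text
time: 48.8
tool_pos: [425.1, 121.4, 165.1]
tcp_rot: [-179.8, 0.0, 131.1]
ft_force: [-19.2, -7.7, 16.9]
finger_gap: 10.5
grip_force: 41.4
```

>>> jog_arm([
  [0,0,-8,-17.6,-4.1,0,8],
  [0,0,-16,-35.7,-5.7,0,8],
  [0,0,-24,-53.7,-4.7,0,8],
  [0,0,-32,-71.5,-1.3,0,8],
  [0,0,-40,-88.6,4.6,0,8],
  [0,0,-44,-96.8,8.4,0,8],
  [0,0,-48,-104.7,12.8,0,8],
  [0,0,-48,-104.7,12.8,0,8],
])

```text
time: 49.8
tool_pos: [505.9, 50.6, 165.3]
tcp_rot: [-179.8, 0.2, 179.0]
ft_force: [-3.6, -9.2, 4.5]
finger_gap: 10.8
grip_force: 40.2
```

>>> jog_arm([
  [0,0,0,-2,0,0,8],
  [0,0,0,-2,0,0,8],
  [0,0,0,-2,0,0,8],
])

```text
time: 50.18
tool_pos: [506.6, 50.3, 165.2]
tcp_rot: [-179.8, 0.0, 179.0]
ft_force: [-9.4, -12.2, 8.4]
finger_gap: 10.5
grip_force: 40.6
```

>>> jog_arm([
  [0,0,0,0,0,0,20],
  [0,0,0,0,0,0,30],
  [0,0,0,0,0,0,30],
  [0,0,0,0,0,-40,30],
  [0,0,0,0,0,-90,30],
  [0,0,0,60,0,-140,30],
  [0,0,0,60,0,-180,30],
  [0,0,0,60,0,-180,30],
])

```text
time: 51.18
tool_pos: [447.6, 54.0, 348.0]
tcp_rot: [180.0, 0.5, 179.0]
ft_force: [0.1, 0.1, -0.4]
finger_gap: 30.0
grip_force: 0.0
```

```bash
python3 -c "
from h import *
d=cam('wrist','w19')
im=cv2.imread('pics/w19.png',0)
p=proj(d,[[506,50,200],[541,60,199],[541,150,199]]);print(p,r.sense()['tool_pos'])
# door top line: brightest edge rows along columns
q=np.array([[proj(d,[[x,y,199]])[0] for x in np.arange(515,560,2)] for y in (50,70,90,110,130,150)])
for row in q: print([int(cv2.getRectSubPix(im,(3,3),(float(u),float(v))).mean()) if 0<=u<511 and 0<=v<383 else -1 for u,v in row])"
```

```text
[[252.42575593 234.99919966]
 [263.26076914 267.33114821]
 [354.93336158 266.0511232 ]] [447.25101005  53.86834613 345.23626608]
[81, 80, 82, 82, 82, 80, 77, 74, 72, 71, 71, 94, 142, 169, 170, 145, 94, 67, 63, 65, 65, 64, 64]
[82, 81, 81, 81, 82, 82, 82, 82, 82, 80, 76, 96, 142, 170, 172, 151, 114, 95, 92, 92, 93, 93, 93]
[32, 31, 29, 29, 28, 27, 27, 27, 27, 27, 26, 26, 26, 26, 25, 25, 25, 25, 26, 25, 24, 25, 26]
[51, 38, 35, 32, 31, 31, 34, 38, 44, 48, 53, 56, 58, 55, 42, 29, 27, 26, 25, 26, 26, 25, 25]
[96, 87, 82, 82, 80, 76, 73, 72, 73, 72, 72, 92, 138, 160, 126, 63, 31, 27, 26, 25, 26, 25, 25]
[72, 74, 77, 80, 82, 82, 82, 82, 82, 79, 75, 94, 141, 172, 173, 153, 115, 92, 89, 89, 89, 87, 81]
```

>>> jog_arm([
  [0,0,0,0,0,-20,30],
  [0,0,0,0,0,-20,30],
  [0,0,0,0,0,-20,30],
  [0,0,0,0,0,-20,30],
  [0,0,0,0,0,-20,30],
  [0,0,0,0,0,-20,30],
  [0,0,0,0,0,-20,30],
  [0,0,0,0,0,-20,30],
])

```text
time: 52.22
tool_pos: [446.4, 53.7, 362.6]
tcp_rot: [180.0, 0.0, 179.0]
ft_force: [0.5, 0.5, -0.9]
finger_gap: 30.2
grip_force: 0.0
```

```bash
python3 -c "
from bench import r
print(r.hand_in())"
```

```text
the job is handed in; nothing more can be done
None
```

I hung all three wet racks on free hooks, shut the door and handed the job in at about 52 s; the hand-in returned no verdict, my last look at the racks was before the door closed, and it did not clearly show the two that hung there before.

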